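# Stroke the curved row of swivel bits flat

### The job

Run the shut fingertips lightly along the curved row of five swivelling bits, close above the bit board and in the direction the bits lean, so that they fold down flat one after another, starting at the end of the row where the nut driver stands on the board. Be gentle with the board and its bits, pick nothing up, leave the nut driver, cup, tape and jar where they are, and finish clear of everything.

Things in the scene. Friction and masses are not known exactly. Their poses are not given: they have to be found in the camera images.
- rack: the bit board: plywood, 190 x 320 mm, 18 mm thick, screwed to the bench. Origin at the centre of its underside; x across the board, y along it, z up; it is turned up to 57 degrees either way from facing the robot with its -x side. A curved row of five swivelling bits stands on its -x half, bulging to -x (arc radius 210 mm); pivots 48 mm apart along the arc. Along x = +62 mm runs a straight row of seven fixed bits 22 mm high, y -90 to +90 mm, that are no part of the job.
- bit1_pivot (a point): hinge axis of swivelling bit 1 (first, at the board's +y end), 9 mm above the board's top; fixed to the board (its axes are the board's). Two small steel ears beside it reach 13 mm above the board's top.
- bit2_pivot (a point): hinge axis of swivelling bit 2 (number 2 counted from the +y end), 9 mm above the board's top; fixed to the board (its axes are the board's). Two small steel ears beside it reach 13 mm above the board's top.
- bit3_pivot (a point): hinge axis of swivelling bit 3 (number 3 counted from the +y end), 9 mm above the board's top; fixed to the board (its axes are the board's). Two small steel ears beside it reach 13 mm above the board's top.
- bit4_pivot (a point): hinge axis of swivelling bit 4 (number 4 counted from the +y end), 9 mm above the board's top; fixed to the board (its axes are the board's). Two small steel ears beside it reach 13 mm above the board's top.
- bit5_pivot (a point): hinge axis of swivelling bit 5 (last, at the board's -y end), 9 mm above the board's top; fixed to the board (its axes are the board's). Two small steel ears beside it reach 13 mm above the board's top.
- bit1_tip (a point): free end of swivelling bit 1: a steel bit 12 mm thick at its sleeve and 6 mm at the end, 42 mm long from hinge axis to this point. The point swings with the bit; its z axis points along the bit, away from the hinge.
- bit2_tip (a point): free end of swivelling bit 2: a steel bit 12 mm thick at its sleeve and 6 mm at the end, 42 mm long from hinge axis to this point. The point swings with the bit; its z axis points along the bit, away from the hinge.
- bit3_tip (a point): free end of swivelling bit 3: a steel bit 12 mm thick at its sleeve and 6 mm at the end, 42 mm long from hinge axis to this point. The point swings with the bit; its z axis points along the bit, away from the hinge.
- bit4_tip (a point): free end of swivelling bit 4: a steel bit 12 mm thick at its sleeve and 6 mm at the end, 42 mm long from hinge axis to this point. The point swings with the bit; its z axis points along the bit, away from the hinge.
- bit5_tip (a point): free end of swivelling bit 5: a steel bit 12 mm thick at its sleeve and 6 mm at the end, 42 mm long from hinge axis to this point. The point swings with the bit; its z axis points along the bit, away from the hinge.
- bit1 (a joint): fold angle of bit 1: 0 upright (a hard stop), 1.57 lying flat, its end pointing along the row towards the next bit (bit 5: on past the end of the row); its sleeve then tops out 15 mm above the board's top. It starts leaning 0.1 to 0.6 that way. A light friction hinge (about 0.02 N m) leaves it where it is put.
- bit2 (a joint): fold angle of bit 2: 0 upright (a hard stop), 1.57 lying flat, its end pointing along the row towards the next bit (bit 5: on past the end of the row); its sleeve then tops out 15 mm above the board's top. It starts leaning 0.1 to 0.6 that way. A light friction hinge (about 0.02 N m) leaves it where it is put.
- bit3 (a joint): fold angle of bit 3: 0 upright (a hard stop), 1.57 lying flat, its end pointing along the row towards the next bit (bit 5: on past the end of the row); its sleeve then tops out 15 mm above the board's top. It starts leaning 0.1 to 0.6 that way. A light friction hinge (about 0.02 N m) leaves it where it is put.
- bit4 (a joint): fold angle of bit 4: 0 upright (a hard stop), 1.57 lying flat, its end pointing along the row towards the next bit (bit 5: on past the end of the row); its sleeve then tops out 15 mm above the board's top. It starts leaning 0.1 to 0.6 that way. A light friction hinge (about 0.02 N m) leaves it where it is put.
- bit5 (a joint): fold angle of bit 5: 0 upright (a hard stop), 1.57 lying flat, its end pointing along the row towards the next bit (bit 5: on past the end of the row); its sleeve then tops out 15 mm above the board's top. It starts leaning 0.1 to 0.6 that way. A light friction hinge (about 0.02 N m) leaves it where it is put.
- setter: loose bystander standing on the board: dark steel nut driver 18 mm across, 50 mm high, near the corner x +62, y +132 mm of the board, at the same end as bit 1; origin at the centre of its underside, z up
- cup: loose bystander: red plastic cup, 84 mm across, 95 mm high; origin at the centre of its underside, z up
- tape: loose bystander: black roll of tape lying flat, 90 mm across, 24 mm high; origin at the centre of its underside, z up
- jar: loose bystander: glass jar with a steel lid, 60 mm across, 70 mm high; origin at the centre of its underside, z up

How it is judged:
By the outcome, as a careful person would: the job done as asked, in the order asked, and still so for the second after the job is handed in, with the robot touching nothing.
It also fails if it takes over 38 s, if anything falls off the work surface, if the arm or the gripper's body presses on something with over 40 N, if the wrist force passes 120 N, or if a joint passes its speed limit or range.

### The arm

A 6-joint arm with a two-finger parallel gripper is mounted at the origin on the work surface. World frame = base frame: x ahead of the robot, y to its left, z up, the work surface at z = 0. Lengths are in m, angles in rad, forces in N, time in s.
With the tool pointing down it reaches from about 0.425 to 0.95 m from the base axis. Payload 14.7 kg.
Tool frame: the origin (TCP) lies on the centre line of the jaws, within the pads' length; the fingertips stand 11 mm ahead of it and the grasp point (between the pads) lies 8 mm behind it; x points along the fingers, y is the direction in which the jaws open and shut, and the axes are right-handed (so a half turn about x gives the same grasp; the last joint's range is limited). The gripper opens to 85 mm and grips with 20 to 120 N. Pads are 22 mm wide; open, the fingers measure 114 mm over their backs; the gripper's body (76 mm by 85 mm) begins 54 mm behind the grasp point. The pads swing forward as they close: fully open they stand 13 mm farther back than shut.
Start: joints at [-1.379, 0.48, 1.596, -0, 1.065, -0.047], TCP at [0.154, -0.632, 0.242] pointing down, gripper open.
Joint ranges: [-2.75, 2.75], [-0.82, 2.05], [0.23, 2.67], [-1.56, 4.7], [0.09, 2.69], [-2.92, 2.92]. Speed limits (rad/s): [1.89, 1.89, 2.39, 3.01, 3.01, 3.01].

### API

Orientations are given as a unit quaternion [w, x, y, z].
In Python, from cell import robot, imaging, job, spot_in, regions_of gives the robot as it stands.
- The arm moves only by the shell command python3 -m inch 'ROWS' [OPENING] [FORCE]. ROWS is JSON, a list of rows, each an object of numbers: "dx", "dy", "dz": the shift along the tool's x, y, z in m; "ax", "ay", "az": the turn, a rotation vector about the tool's x, y, z in rad. A call has 1 to 20 rows; each row is the pose to reach, as a shift and turn from the pose commanded when the call began, along the tool's axes at that moment; what a row does not reach only later rows make up. A row lasts 1/8 s, in which the tool goes at most 62.5 mm and 10.7 degrees, less where a joint would pass 70% of its speed; a pose out of reach is approached as far as the arm can. A call with a gripper value outside its range is refused whole. OPENING is the closure, from -1 (fully open) to 1 (shut), so that 0 is half open, set as the call begins (- or left out, the last holds). The fingers move at their own pace and stop on an object; FORCE is the grip in N (left out, the last holds). Time passes only in rows, so rows that repeat a pose let the fingers close. It gives the time, the measured TCP pose, the force and the opening at its end, in the units of the state.
- robot.get_state(): the state, without advancing time (a new reading comes with each control period).
- imaging.read_camera(name): name is "side" or "top"; returns the picture (420x560x3 uint8, red, green, blue); there is no depth.
- imaging.camera_info(name): a dict with "fx", "fy", "cx", "cy" (pixels), "k1" (the pictures are not rectified: a ray, as slopes to the right and down, at radius r is drawn at 1 + k1 r^2 times it, then the intrinsics apply), "R" (3x3) and "t" (3): a world point X has camera coordinates R X + t. Camera axes: x right, y down, z forward; pixel columns grow to the right and rows downward; lengths in m; the calibration is good to about 2 mm. A picture is of the moment at which its call begins. camera_info takes no time and is no camera call.
- job.close_job(): hands the job in, once; it reports no verdict.
Trained networks look in the newest picture that a camera, given by its name, has taken for a name from the list of things; names that differ only in an ending like _2 or _b are one class to them, and where a whole thing is asked for, a point or a joint stands for the part that bears it (a point fixed in the world has none). Each returns a list of dicts, best first, with "conf" (0 to 1); they miss things now and then, are a little off and sometimes report something else, mostly with a low value. They report only what shows in the picture. A call takes as long as a camera call.
- spot_in(name, camera): "xyz" ([x, y, z] in m, in the coordinates of the camera as it stood for that picture, good to about 4 mm: the middle of the surface that is visible of it).
- regions_of(name, camera): "pixels" (420x560 bool, what is visible of it).
The state is a dict: "t": time; "q": joint angles; "dq": joint speeds; "joint_torque": joint torques, N m; "tcp_pos": TCP position; "eef_rot": TCP orientation; "wrist_force": force on the tool from outside, world axes, zero at the start; "moment": the same for the moment, N m; "grip_width": opening from 0.0 (shut) to 1.0 (fully open).
Only numpy, scipy, OpenCV 4.12 (cv2) and the standard library are available. Lean on these libraries where they do the work, as an engineer would, in place of code of your own. Each camera call takes 0.05 s, during which the arm holds its last target.

## Working session

There is one attempt and no reset: what is moved stays moved. The work goes in short steps, Python scripts to look and compute and a shell command to move; the robot and the scene stay as the last step left them, time stands still between calls to the robot, and variables do not carry over. Pictures are saved under pics/ and viewed, and the job is handed in when it is done.

```bash
ls; mkdir -p pics; cat > h.py <<'E'
from cell import robot, imaging, job, spot_in, regions_of
import numpy as np, cv2
def snap(cam,name):
    im=imaging.read_camera(cam); cv2.imwrite('pics/'+name,im[:,:,::-1]); return im
def proj(cam,X):
    c=imaging.camera_info(cam); p=np.array(c['R'])@np.array(X)+np.array(c['t'])
    s=p[:2]/p[2]; s=s*(1+c['k1']*(s@s)); return np.array([c['fx']*s[0]+c['cx'],c['fy']*s[1]+c['cy']])
def world(cam,x):
    c=imaging.camera_info(cam); return np.array(c['R']).T@(np.array(x)-np.array(c['t']))
def ray(cam,u,v):
    c=imaging.camera_info(cam); K=np.array([[c['fx'],0,c['cx']],[0,c['fy'],c['cy']],[0,0,1.]])
    d=np.array([(u-c['cx'])/c['fx'],(v-c['cy'])/c['fy']]); s=d.copy()
    for _ in range(30): s=d/(1+c['k1']*(s@s))
    R=np.array(c['R']); return -R.T@np.array(c['t']), R.T@np.array([s[0],s[1],1])
def onz(cam,u,v,z):
    o,d=ray(cam,u,v); return o+d*(z-o[2])/d[2]
E
python3 - <<'E'
from h import *
for c in ['top','side']:
    snap(c,c+'0.png'); i=imaging.camera_info(c); print(c,i['fx'],i['k1'],world(c,[0,0,0]).round(3))
    for n in ['rack','bit1_tip','bit1_pivot','setter','cup','tape','jar']:
        for d in spot_in(n,c)[:7]: print(c,n,round(d['conf'],2),world(c,d['xyz']).round(4),proj(c,world(c,d['xyz'])).round(0))
print(robot.get_state())
E
```

```text
pics
top 510.01368693724015 -0.18533073825897572 [0.514 0.013 1.291]
top rack 0.6 [ 0.5446 -0.0045  0.0227] [280. 241.]
top bit1_pivot 0.93 [ 0.5496 -0.0066  0.0196] [281. 239.]
top setter 0.45 [0.5128 0.144  0.0531] [219. 253.]
top cup 0.69 [5.435e-01 5.000e-04 1.690e-02] [278. 242.]
top cup 0.56 [0.7585 0.0745 0.0312] [250. 155.]
top tape 0.59 [0.648  0.1838 0.0265] [206. 198.]
top tape 0.2 [0.7628 0.0747 0.0276] [251. 154.]
top jar 0.75 [ 0.7198 -0.1429  0.0708] [339. 169.]
side 420.59543974980875 -0.08442969991517792 [0.185 0.609 0.533]
side rack 0.64 [0.5204 0.0349 0.0205] [315. 249.]
side bit1_tip 0.58 [0.5191 0.0343 0.0195] [316. 249.]
side bit1_tip 0.45 [0.4685 0.0525 0.0409] [334. 255.]
side bit1_pivot 0.95 [0.519  0.0319 0.0201] [317. 249.]
side bit1_pivot 0.63 [0.65   0.1936 0.0259] [212. 264.]
side setter 0.49 [0.5138 0.1508 0.0451] [284. 272.]
side setter 0.26 [0.5184 0.0322 0.0192] [317. 249.]
side tape 0.73 [0.647  0.1912 0.025 ] [214. 264.]
side jar 0.6 [ 0.7107 -0.1299  0.0475] [285. 178.]
{'t': 0.8, 'q': array([-1.37858283e+00,  4.80186449e-01,  1.59631016e+00,  4.76197751e-05,
        1.06511814e+00, -4.66199818e-02]), 'dq': array([ 3.33274201e-04,  4.17973719e-04, -8.86530479e-05, -1.02951352e-04,
        4.53724992e-04,  2.94075338e-04]), 'joint_torque': array([ 3.39958118e-03, -9.50398707e+01, -4.30645680e+01, -2.87701869e-04,
        9.92056084e-04, -1.20142462e-05]), 'tcp_pos': array([ 0.15378927, -0.63152752,  0.24230156]), 'eef_rot': array([ 0.08422288,  0.70208607,  0.0842406 , -0.70205782]), 'wrist_force': array([-0.12642988, -0.26852555,  0.21514811]), 'moment': array([-0.00999059, -0.00838488, -0.02783842]), 'grip_width': 0.9990917823362786}
```

```bash
python3 - <<'E'
import cv2
a=cv2.imread('pics/top0.png')[130:330,170:400]; cv2.imwrite('pics/top0c.png',cv2.resize(a,None,fx=3,fy=3,interpolation=cv2.INTER_CUBIC)[:600,:690])
a=cv2.imread('pics/side0.png')[170:350,190:440]; cv2.imwrite('pics/side0c.png',cv2.resize(a,None,fx=3,fy=3,interpolation=cv2.INTER_CUBIC))
E
```

```text
(no output)
```

View pics/top0.png

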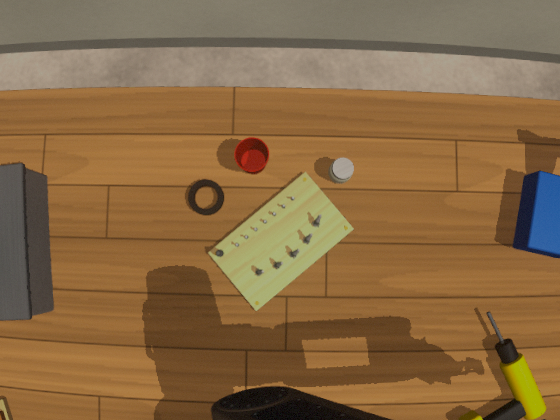

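View pics/top0c.png

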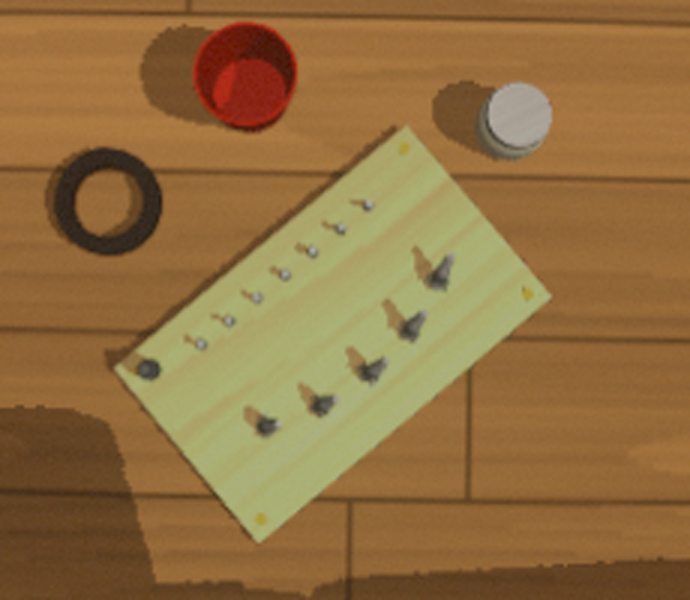

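View pics/side0c.png

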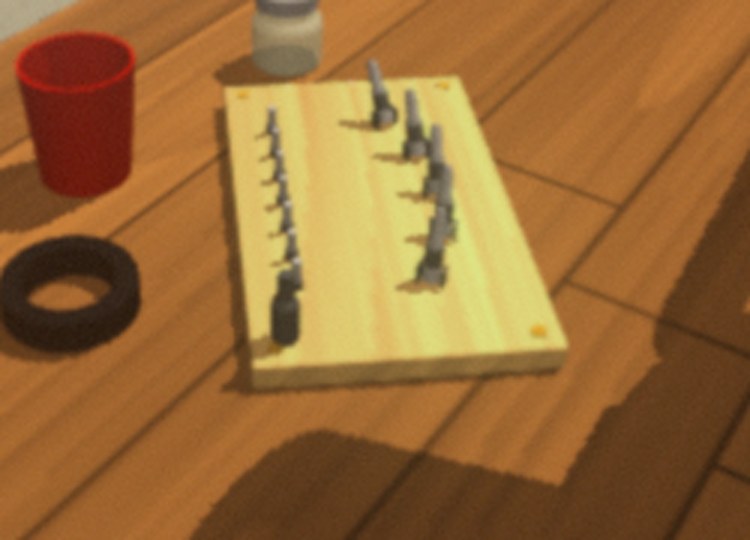

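View pics/side0.png

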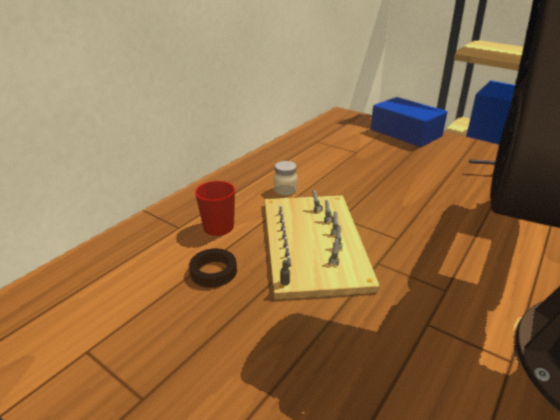

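```bash
cat > fit.py <<'E'
from h import *
from scipy.optimize import least_squares
def mask(cam):
    im=cv2.imread(f'pics/{cam}0.png'); hsv=cv2.cvtColor(im,cv2.COLOR_BGR2HSV)
    return im,hsv
def corners(cam,init):
    im=cv2.imread(f'pics/{cam}0.png'); g=cv2.cvtColor(im,cv2.COLOR_BGR2GRAY)
    return cv2.cornerSubPix(g,np.float32(init).reshape(-1,1,2),(4,4),(-1,-1),(3,50,.01)).reshape(-1,2)
# order: (+x,+y),(-x,+y),(-x,-y),(+x,-y) top face
top=corners('top',[(208.5,252.5),(256,310.8),(353.5,229),(305.5,172)])
side=corners('side',[(190+252/3,170+372/3),(190+567/3,170+348/3),(190+458/3,170+77/3),(190+224/3,170+86/3)])
B=np.array([(95,160),(-95,160),(-95,-160),(95,-160)])/1000
if __name__=='__main__': print(top,side)
def w(p,b,z):
    c,s=np.cos(p[2]),np.sin(p[2]); return np.array([p[0]+c*b[0]-s*b[1],p[1]+s*b[0]+c*b[1],z])
def solve(use):
    def r(p):
        o=[]
        for cam,pts in use:
            for b,u in zip(B,pts): o+=list(proj(cam,w(p,b,.018))-u)
        return np.array(o)
    s=least_squares(r,[.55,0,-.9],loss='soft_l1'); return s.x, r(s.x).reshape(-1,2).round(1)
P,res=solve([('top',top),('side',side)])
if __name__=='__main__':
    for u in ([('top',top)],[('side',side)],[('top',top),('side',side)]): print(*solve(u))
E
python3 fit.py
python3 - <<'E'
from fit import *
def tob(X):
    c,s=np.cos(P[2]),np.sin(P[2]); d=X[:2]-P[:2]; return np.array([c*d[0]+s*d[1],-s*d[0]+c*d[1]])*1000
for cr in [(268,427),(320,405),(370,372),(410,325),(437,277)]:
    print(tob(onz('top',170+cr[0]/3,130+cr[1]/3,.025)).round(1))
for cam in ['top','side']:
    snap(cam,f'x{cam}.png')
    for n in ['bit1_pivot','bit1']:
        for d in regions_of(n,cam):
            m=d['pixels']; ys,xs=np.where(m); print(cam,n,round(d['conf'],2),m.sum(),xs.mean().round(1),ys.mean().round(1))
# overlay model
TH=.048/.21
for cam,(x0,y0,w_,h_) in dict(top=(170,130,230,200),side=(190,170,250,180)).items():
    im=cv2.imread(f'pics/{cam}0.png')[y0:y0+h_,x0:x0+w_]; im=cv2.resize(im,None,fx=3,fy=3)
    for k in range(5):
        th=(2-k)*TH
        for z,col in((.018,(0,0,255)),(.027,(255,0,0))):
            b=np.array([-.045+.21*(1-np.cos(th)),.21*np.sin(th)])
            u=proj(cam,w(P,b,z)); cv2.circle(im,(int((u[0]-x0+.5)*3),int((u[1]-y0+.5)*3)),2,col,-1)
    cv2.imwrite(f'pics/ov_{cam}.png',im)
E
```

```text
[[207.27834 251.90527]
 [255.40547 310.57687]
 [353.48346 228.42479]
 [303.98007 171.3145 ]] [[272.95706 291.23526]
 [378.76114 285.60507]
 [342.00473 194.93228]
 [264.6799  198.45296]]
[ 0.54695006 -0.0039776   0.7145771 ] [[-0.5  0.2]
 [-0.   0.4]
 [-0.1 -0.1]
 [ 0.6 -0.6]]
[ 0.54902233 -0.00390771  0.70851715] [[-0.1  0.5]
 [ 0.  -0.4]
 [ 0.7 -0.1]
 [-0.4 -0.2]]
[ 0.54813914 -0.00371364  0.71072132] [[-0.7 -0.5]
 [-0.4 -0.2]
 [-0.1 -0.3]
 [ 0.8 -0.9]
 [ 0.4  0.9]
 [ 0.6 -0.3]
 [ 0.8  0. ]
 [-0.3 -0. ]]
[-29.   91.2]
[-42.4  46.6]
[-47.9  -2.5]
[-39.2 -52.9]
[-23.1 -95.7]
top bit1_pivot 0.84 9684 280.3 240.8
top bit1 0.57 58 316.5 221.2
top bit1 0.56 48 306.6 239.1
top bit1 0.52 31 277.4 263.8
top bit1 0.43 51 294.0 252.5
side bit1_pivot 0.75 8946 316.4 248.1
side bit1_pivot 0.18 110 316.2 200.3
side bit1 0.66 109 327.7 210.9
side bit1 0.4 55 338.4 233.1
side bit1 0.4 92 316.3 200.6
```

View pics/ov_top.png

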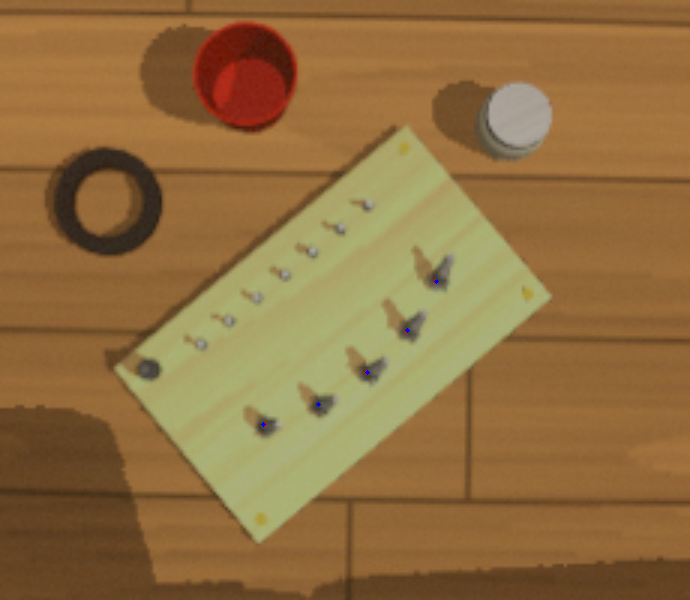

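View pics/ov_side.png

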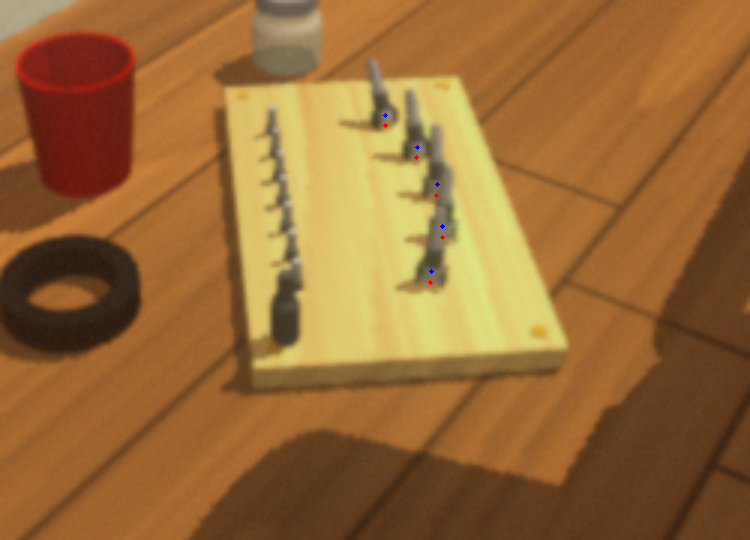

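```bash
cat > plan.py <<'E'
from fit import P,w
from h import *
from scipy.spatial.transform import Rotation as R
def rot(q): return R.from_quat([q[1],q[2],q[3],q[0]])
def arc(s):  # s mm along arc from bit1 pivot in sweep direction; ends tangent past bit5
    s5=.192; e=max(0,s/1000-s5); th=2*.048/.21-min(s/1000,s5)/.21
    b=np.array([-.045+.21*(1-np.cos(th)),.21*np.sin(th)])
    t=np.array([-np.sin(th),-np.cos(th)]); b=b+t*e
    X=w(P,b,0); T=w(P,t,0)-w(P,[0,0],0)
    return X[:2],np.arctan2(T[1],T[0])
E
python3 - <<'E'
from plan import *
s=robot.get_state(); r=rot(s['eef_rot']); print(s['t'],s['tcp_pos'].round(4)); print(r.as_matrix().round(3))
M=r.as_matrix()
yaw=lambda v:np.degrees(np.arctan2(v[1],v[0]))
print('tool y yaw',yaw(M[:,1]),'tool z yaw',yaw(M[:,2]))
for k in (-40,0,96,192,240): X,a=arc(k); print(k,X.round(4),np.degrees(a).round(1))
def row(X,z): return (M.T@(np.array([X[0],X[1],z])-s['tcp_pos'])).round(3)
print(row((.45,-.25),.2),row(arc(-40)[0],.15))
c=imaging.camera_info('top')
E
```

```text
1.1 [ 0.1538 -0.6315  0.2423]
[[ 0.     0.237 -0.972]
 [ 0.    -0.972 -0.237]
 [-1.    -0.    -0.   ]]
tool y yaw -76.3188845851056 tool z yaw -166.3188846176137
-40 [0.4636 0.0907] -86.4
0 [0.4699 0.0512] -75.5
96 [ 0.514  -0.0331] -49.3
192 [ 0.5908 -0.0893] -23.1
240 [ 0.635  -0.1081] -23.1
[ 0.042 -0.301 -0.378] [ 0.092 -0.628 -0.472]
```

```bash
V='x'; python3 -m inch '[{"dx":0.042,"dy":-0.301,"dz":-0.378},{"dx":0.042,"dy":-0.301,"dz":-0.378},{"dx":0.042,"dy":-0.301,"dz":-0.378},{"dx":0.042,"dy":-0.301,"dz":-0.378},{"dx":0.042,"dy":-0.301,"dz":-0.378},{"dx":0.042,"dy":-0.301,"dz":-0.378},{"dx":0.042,"dy":-0.301,"dz":-0.378},{"dx":0.042,"dy":-0.301,"dz":-0.378},{"dx":0.092,"dy":-0.628,"dz":-0.472},{"dx":0.092,"dy":-0.628,"dz":-0.472},{"dx":0.092,"dy":-0.628,"dz":-0.472},{"dx":0.092,"dy":-0.628,"dz":-0.472},{"dx":0.092,"dy":-0.628,"dz":-0.472},{"dx":0.092,"dy":-0.628,"dz":-0.472},{"dx":0.092,"dy":-0.628,"dz":-0.472},{"dx":0.092,"dy":-0.628,"dz":-0.472}]' 1 20
cat > st.py <<'E'
from plan import *
s=robot.get_state(); M=rot(s['eef_rot']).as_matrix()
print(s['t'],s['tcp_pos'].round(4),np.degrees(np.arctan2(M[1,1],M[0,1])).round(2),M[:,0].round(3),s['q'].round(2),s['wrist_force'].round(2),s['grip_width'])
E
python3 st.py
```

```text
1.1 [ 0.1538 -0.6315  0.2423] -76.32 [ 0.  0. -1.] [-1.38  0.48  1.6   0.    1.07 -0.05] [ 0.61 -0.04  0.7 ] 0.9990028625093919schema error: expected keys dx, dy, dz, ax, ay, az
```

```bash
python3 -m inch '[{"dx":0.042,"dy":-0.301,"dz":-0.378,"ax":0,"ay":0,"az":0},{"dx":0.042,"dy":-0.301,"dz":-0.378,"ax":0,"ay":0,"az":0},{"dx":0.042,"dy":-0.301,"dz":-0.378,"ax":0,"ay":0,"az":0},{"dx":0.042,"dy":-0.301,"dz":-0.378,"ax":0,"ay":0,"az":0},{"dx":0.042,"dy":-0.301,"dz":-0.378,"ax":0,"ay":0,"az":0},{"dx":0.042,"dy":-0.301,"dz":-0.378,"ax":0,"ay":0,"az":0},{"dx":0.042,"dy":-0.301,"dz":-0.378,"ax":0,"ay":0,"az":0},{"dx":0.042,"dy":-0.301,"dz":-0.378,"ax":0,"ay":0,"az":0},{"dx":0.092,"dy":-0.628,"dz":-0.472,"ax":0,"ay":0,"az":0},{"dx":0.092,"dy":-0.628,"dz":-0.472,"ax":0,"ay":0,"az":0},{"dx":0.092,"dy":-0.628,"dz":-0.472,"ax":0,"ay":0,"az":0},{"dx":0.092,"dy":-0.628,"dz":-0.472,"ax":0,"ay":0,"az":0},{"dx":0.092,"dy":-0.628,"dz":-0.472,"ax":0,"ay":0,"az":0},{"dx":0.092,"dy":-0.628,"dz":-0.472,"ax":0,"ay":0,"az":0},{"dx":0.092,"dy":-0.628,"dz":-0.472,"ax":0,"ay":0,"az":0},{"dx":0.092,"dy":-0.628,"dz":-0.472,"ax":0,"ay":0,"az":0}]' 1 20; python3 st.py
```

```text
t: 3.1
tcp_pos: [0.4638, 0.09, 0.1504]
eef_rot: [0.084, 0.702, 0.084, -0.702]
wrist_force: [1.3, 0.4, 0.8]
grip_width: -0.001
3.1 [0.4638 0.09   0.1504] -76.29 [ 0. -0. -1.] [ 0.13  0.37  2.09 -0.    0.69  1.46] [1.32 0.37 0.82] -0.0012435737481759767
```

```bash
python3 -m inch '[{"dx":0.04,"dy":0,"dz":0,"ax":0,"ay":0,"az":0},{"dx":0.08,"dy":0,"dz":0,"ax":0,"ay":0,"az":0},{"dx":0.095,"dy":0,"dz":0,"ax":0,"ay":0,"az":0},{"dx":0.104,"dy":0,"dz":0,"ax":0,"ay":0,"az":0},{"dx":0.104,"dy":0,"dz":0,"ax":0,"ay":0,"az":0}]'; python3 st.py; python3 - <<'E'
from h import *
a=snap('side','s1.png')[170:350,190:440,::-1]; cv2.imwrite('pics/s1c.png',cv2.resize(a,None,fx=3,fy=3,interpolation=cv2.INTER_CUBIC))
E
python3 - <<'E'
from plan import *
s=robot.get_state(); M=rot(s['eef_rot']).as_matrix(); p0=np.array([.4638,.090]); 
# use commanded ~ measured
p0=s['tcp_pos'][:2]; yaw0=np.arctan2(M[1,1],M[0,1])
for k in range(-30,245,10):
    X,a=arc(k); d=M.T@np.array([*(X-p0),0]); print(k,d.round(4)[1:],'ax',round(-(a-yaw0),2))
E
```

```text
t: 3.72
tcp_pos: [0.4641, 0.09, 0.0466]
eef_rot: [0.084, 0.702, 0.084, -0.702]
wrist_force: [0.4, -1.4, -0.0]
grip_width: 0.003
3.725 [0.4641 0.09   0.0466] -76.35 [ 0.  0. -1.] [ 0.13  0.56  2.15 -0.    0.43  1.46] [ 0.36 -1.39 -0.  ] 0.002785210557606747
-30 [0.0092 0.0021] ax 0.13
-20 [0.0191 0.0031] ax 0.08
-10 [0.0291 0.0037] ax 0.03
0 [0.0391 0.0038] ax -0.02
10 [0.0491 0.0034] ax -0.06
20 [0.0591 0.0025] ax -0.11
30 [0.069  0.0012] ax -0.16
40 [ 0.0788 -0.0006] ax -0.21
50 [ 0.0886 -0.0029] ax -0.25
60 [ 0.0982 -0.0056] ax -0.3
70 [ 0.1077 -0.0088] ax -0.35
80 [ 0.117  -0.0124] ax -0.4
90 [ 0.1261 -0.0165] ax -0.44
100 [ 0.135 -0.021] ax -0.49
110 [ 0.1437 -0.0259] ax -0.54
120 [ 0.1522 -0.0313] ax -0.59
130 [ 0.1604 -0.037 ] ax -0.63
140 [ 0.1683 -0.0431] ax -0.68
150 [ 0.1759 -0.0496] ax -0.73
160 [ 0.1832 -0.0564] ax -0.78
170 [ 0.1902 -0.0636] ax -0.82
180 [ 0.1968 -0.0711] ax -0.87
190 [ 0.203  -0.0789] ax -0.92
200 [ 0.209  -0.0869] ax -0.93
210 [ 0.215  -0.0949] ax -0.93
220 [ 0.221 -0.103] ax -0.93
230 [ 0.227 -0.111] ax -0.93
240 [ 0.2329 -0.119 ] ax -0.93
```

View pics/s1c.png

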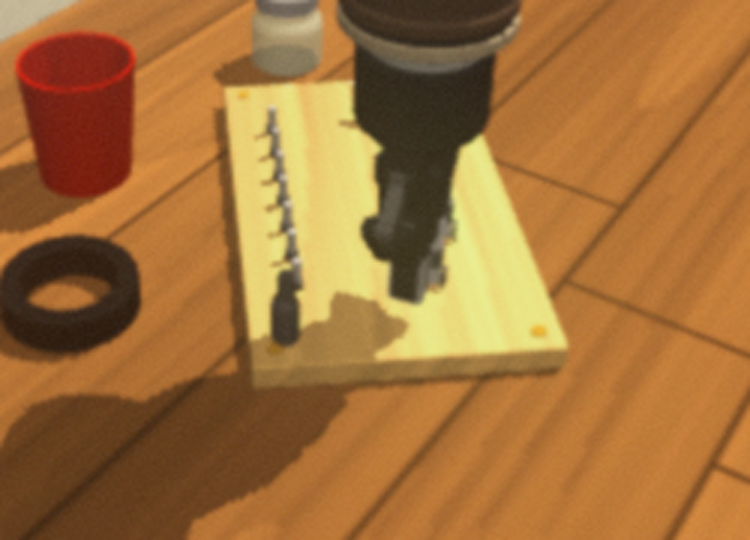

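```bash
python3 -m inch '[{"dx":-0.05,"dy":0,"dz":0,"ax":-0.1,"ay":0,"az":0},{"dx":-0.06,"dy":0,"dz":0,"ax":-0.28,"ay":0,"az":0},{"dx":-0.06,"dy":0,"dz":0,"ax":-0.46,"ay":0,"az":0},{"dx":-0.06,"dy":0,"dz":0,"ax":-0.64,"ay":0,"az":0},{"dx":-0.06,"dy":0,"dz":0,"ax":-0.82,"ay":0,"az":0},{"dx":-0.06,"dy":0,"dz":0,"ax":-1.0,"ay":0,"az":0},{"dx":-0.06,"dy":0,"dz":0,"ax":-1.18,"ay":0,"az":0},{"dx":-0.06,"dy":0,"dz":0,"ax":-1.36,"ay":0,"az":0},{"dx":-0.04,"dy":0,"dz":0,"ax":-1.44,"ay":0,"az":0},{"dx":-0.01,"dy":0,"dz":0,"ax":-1.44,"ay":0,"az":0},{"dx":0,"dy":0,"dz":0,"ax":-1.44,"ay":0,"az":0},{"dx":0,"dy":0,"dz":0,"ax":-1.44,"ay":0,"az":0}]'; python3 st.py; python3 - <<'E'
from h import *
a=snap('side','s2.png')[170:350,190:440,::-1]; cv2.imwrite('pics/s2c.png',cv2.resize(a,None,fx=3,fy=3,interpolation=cv2.INTER_CUBIC))
E
python3 - <<'E'
from plan import *
s=robot.get_state(); M=rot(s['eef_rot']).as_matrix()
p0=s['tcp_pos'][:2]; yaw0=np.arctan2(M[1,2],M[0,2]); print(np.degrees(yaw0))
for k in range(-30,266,10):
    X,a=arc(k); d=M.T@np.array([*(X-p0),0]); print(k,d.round(4)[1:],'ax',round(-(a-yaw0),2))
E
```

```text
t: 5.28
tcp_pos: [0.4638, 0.0903, 0.0466]
eef_rot: [0.526, 0.472, 0.526, -0.472]
wrist_force: [0.6, -0.4, 0.2]
grip_width: 0.0
5.275 [0.4638 0.0903 0.0466] 6.18 [-0. -0. -1.] [0.13 0.56 2.15 0.   0.43 0.02] [ 0.6  -0.4   0.22] 8.223923395007825e-06
-83.8124458806643
-30 [-0.0007  0.0096] ax -0.0
-20 [-0.0005  0.0196] ax -0.05
-10 [0.0003 0.0296] ax -0.1
0 [0.0015 0.0395] ax -0.15
10 [0.0032 0.0493] ax -0.19
20 [0.0053 0.0591] ax -0.24
30 [0.0079 0.0688] ax -0.29
40 [0.011  0.0783] ax -0.34
50 [0.0145 0.0876] ax -0.38
60 [0.0185 0.0968] ax -0.43
70 [0.0229 0.1058] ax -0.48
80 [0.0277 0.1146] ax -0.53
90 [0.0329 0.1231] ax -0.57
100 [0.0386 0.1313] ax -0.62
110 [0.0446 0.1393] ax -0.67
120 [0.051 0.147] ax -0.72
130 [0.0577 0.1544] ax -0.76
140 [0.0648 0.1614] ax -0.81
150 [0.0722 0.1681] ax -0.86
160 [0.08   0.1745] ax -0.91
170 [0.088  0.1805] ax -0.96
180 [0.0963 0.186 ] ax -1.0
190 [0.1048 0.1912] ax -1.05
200 [0.1136 0.1961] ax -1.06
210 [0.1223 0.201 ] ax -1.06
220 [0.131  0.2059] ax -1.06
230 [0.1397 0.2108] ax -1.06
240 [0.1485 0.2157] ax -1.06
250 [0.1572 0.2206] ax -1.06
260 [0.1659 0.2255] ax -1.06
```

View pics/s2c.png

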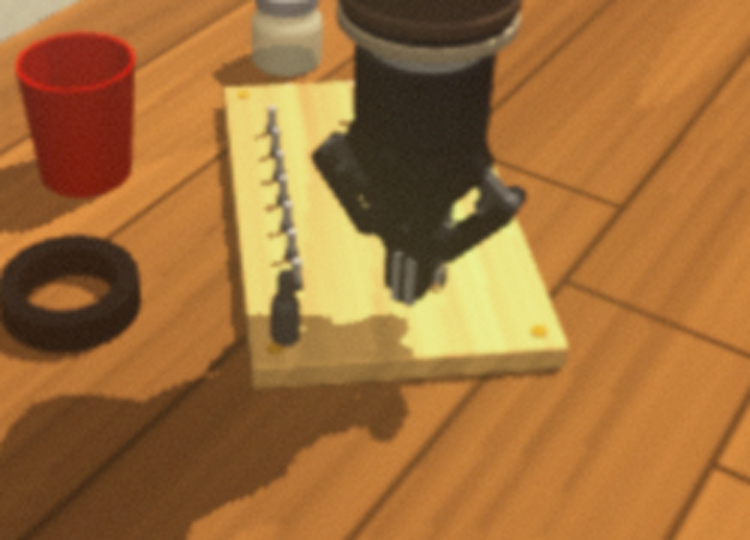

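```bash
python3 -m inch '[{"dx":0.001,"dy":-0.0007,"dz":0.005,"ax":0,"ay":0,"az":0},{"dx":0.001,"dy":-0.0007,"dz":0.0096,"ax":0,"ay":0,"az":0},{"dx":0.001,"dy":-0.0005,"dz":0.0146,"ax":-0.03,"ay":0,"az":0},{"dx":0.001,"dy":-0.0005,"dz":0.0196,"ax":-0.05,"ay":0,"az":0},{"dx":0.001,"dy":0,"dz":0.0246,"ax":-0.08,"ay":0,"az":0},{"dx":0.001,"dy":0.0003,"dz":0.0296,"ax":-0.1,"ay":0,"az":0},{"dx":0.001,"dy":0.0009,"dz":0.0345,"ax":-0.12,"ay":0,"az":0},{"dx":0.001,"dy":0.0015,"dz":0.0395,"ax":-0.15,"ay":0,"az":0},{"dx":0.001,"dy":0.0023,"dz":0.0444,"ax":-0.17,"ay":0,"az":0},{"dx":0.001,"dy":0.0032,"dz":0.0493,"ax":-0.19,"ay":0,"az":0},{"dx":0.001,"dy":0.0042,"dz":0.0542,"ax":-0.22,"ay":0,"az":0},{"dx":0.001,"dy":0.0053,"dz":0.0591,"ax":-0.24,"ay":0,"az":0}]'; python3 st.py; python3 - <<'E'
from h import *
a=snap('side','s3.png')[170:350,190:440,::-1]; cv2.imwrite('pics/s3c.png',cv2.resize(a,None,fx=3,fy=3,interpolation=cv2.INTER_CUBIC))
E
python3 - <<'E'
from plan import *
s=robot.get_state(); M=rot(s['eef_rot']).as_matrix()
p0=s['tcp_pos'][:2]; yaw0=np.arctan2(M[1,2],M[0,2]); print(np.degrees(yaw0))
for k in range(20,246,10):
    X,a=arc(k); d=M.T@np.array([*(X-p0),0]); print(k,d.round(4)[1:],'ax',round(-(a-yaw0),2))
E
```

```text
t: 6.82
tcp_pos: [0.4756, 0.0317, 0.0453]
eef_rot: [0.579, 0.406, 0.579, -0.406]
wrist_force: [0.5, 0.1, 0.1]
grip_width: -0.004
6.825 [0.4756 0.0317 0.0453] 20.0 [-0. -0. -1.] [ 0.    0.56  2.15 -0.    0.44 -0.35] [0.47 0.13 0.14] -0.0037374901637918325
-69.9569256589304
20 [ 0.0003 -0.0007] ax 0.0
30 [0.0005 0.0093] ax -0.05
40 [0.0012 0.0193] ax -0.09
50 [0.0024 0.0292] ax -0.14
60 [0.004 0.039] ax -0.19
70 [0.0062 0.0488] ax -0.24
80 [0.0087 0.0585] ax -0.28
90 [0.0118 0.068 ] ax -0.33
100 [0.0153 0.0774] ax -0.38
110 [0.0192 0.0866] ax -0.43
120 [0.0235 0.0956] ax -0.48
130 [0.0283 0.1044] ax -0.52
140 [0.0335 0.1129] ax -0.57
150 [0.0391 0.1212] ax -0.62
160 [0.0451 0.1292] ax -0.67
170 [0.0515 0.1369] ax -0.71
180 [0.0582 0.1443] ax -0.76
190 [0.0653 0.1514] ax -0.81
200 [0.0726 0.1582] ax -0.82
210 [0.0799 0.1651] ax -0.82
220 [0.0872 0.1719] ax -0.82
230 [0.0944 0.1787] ax -0.82
240 [0.1017 0.1856] ax -0.82
```

View pics/s3c.png

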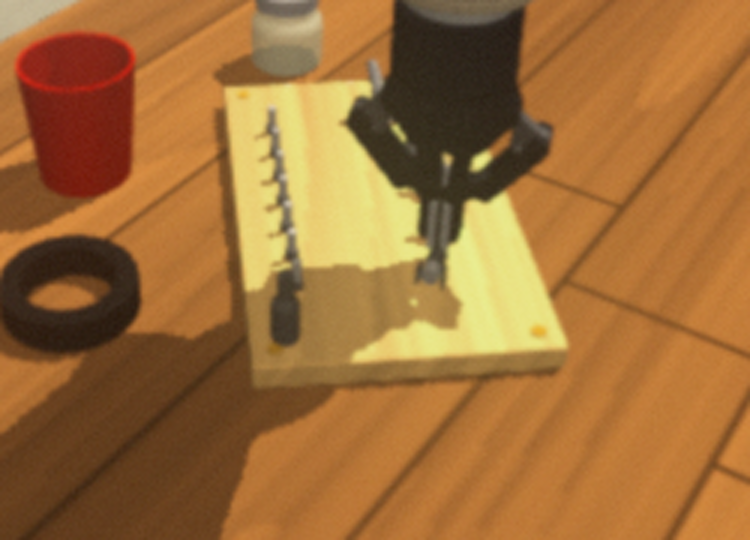

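```bash
python3 -m inch '[{"dx":0,"dy":0.0003,"dz":0.0043,"ax":-0.02,"ay":0,"az":0},{"dx":0,"dy":0.0005,"dz":0.0093,"ax":-0.05,"ay":0,"az":0},{"dx":0,"dy":0.0008,"dz":0.0143,"ax":-0.07,"ay":0,"az":0},{"dx":0,"dy":0.0012,"dz":0.0193,"ax":-0.09,"ay":0,"az":0},{"dx":0,"dy":0.0018,"dz":0.0243,"ax":-0.12,"ay":0,"az":0},{"dx":0,"dy":0.0024,"dz":0.0292,"ax":-0.14,"ay":0,"az":0},{"dx":0,"dy":0.0032,"dz":0.0341,"ax":-0.17,"ay":0,"az":0},{"dx":0,"dy":0.004,"dz":0.039,"ax":-0.19,"ay":0,"az":0},{"dx":0,"dy":0.0051,"dz":0.0439,"ax":-0.21,"ay":0,"az":0},{"dx":0,"dy":0.0062,"dz":0.0488,"ax":-0.24,"ay":0,"az":0},{"dx":0,"dy":0.0074,"dz":0.0537,"ax":-0.26,"ay":0,"az":0},{"dx":0,"dy":0.0087,"dz":0.0585,"ax":-0.28,"ay":0,"az":0}]'; python3 st.py; python3 - <<'E'
from h import *
a=snap('side','s4.png')[170:350,190:440,::-1]; cv2.imwrite('pics/s4c.png',cv2.resize(a,None,fx=3,fy=3,interpolation=cv2.INTER_CUBIC))
E
python3 - <<'E'
from plan import *
s=robot.get_state(); M=rot(s['eef_rot']).as_matrix()
p0=s['tcp_pos'][:2]; yaw0=np.arctan2(M[1,2],M[0,2]); print(np.degrees(yaw0))
for k in range(80,246,10):
    X,a=arc(k); d=M.T@np.array([*(X-p0),0]); print(k,d.round(4)[1:],'ax',round(-(a-yaw0),2))
E
```

```text
t: 8.38
tcp_pos: [0.5038, -0.0203, 0.0453]
eef_rot: [0.63, 0.321, 0.63, -0.321]
wrist_force: [0.5, -0.0, 0.9]
grip_width: 0.001
8.375 [ 0.5038 -0.0203  0.0453] 36.04 [ 0. -0. -1.] [-0.1   0.58  2.08 -0.    0.48 -0.73] [ 0.48 -0.02  0.94] 0.0005653927166310659
-53.90443981635318
80 [-0.0002 -0.0002] ax -0.0
90 [0.0001 0.0098] ax -0.05
100 [0.0009 0.0198] ax -0.1
110 [0.0021 0.0297] ax -0.15
120 [0.0038 0.0396] ax -0.2
130 [0.006  0.0494] ax -0.24
140 [0.0086 0.059 ] ax -0.29
150 [0.0117 0.0685] ax -0.34
160 [0.0153 0.0779] ax -0.39
170 [0.0192 0.087 ] ax -0.43
180 [0.0236 0.096 ] ax -0.48
190 [0.0285 0.1048] ax -0.53
200 [0.0336 0.1134] ax -0.54
210 [0.0387 0.1219] ax -0.54
220 [0.0438 0.1305] ax -0.54
230 [0.049  0.1391] ax -0.54
240 [0.0541 0.1477] ax -0.54
```

View pics/s4c.png

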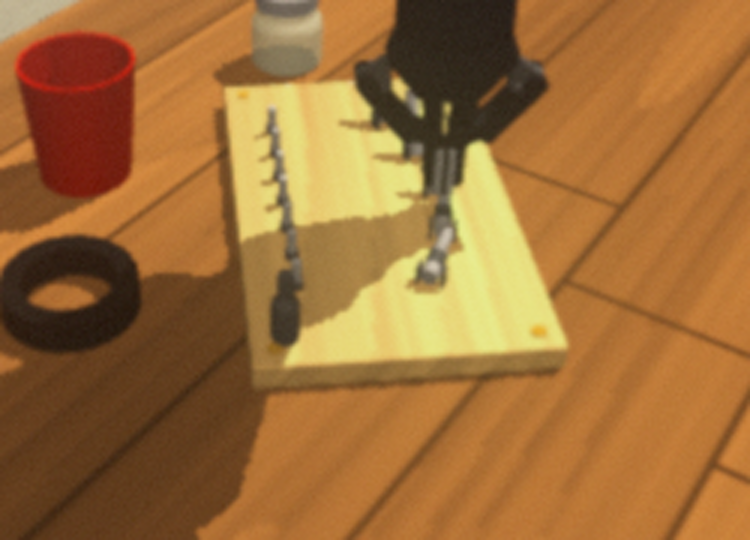

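Bit 1 now lies down, from about (432,268) to (445,235) in the crop. The fingers are working past bit 2 with about 1 N at the wrist. I'll carry on.

```bash
python3 -m inch '[{"dx":0,"dy":0,"dz":0.0048,"ax":-0.02,"ay":0,"az":0},{"dx":0,"dy":0.0001,"dz":0.0098,"ax":-0.05,"ay":0,"az":0},{"dx":0,"dy":0.0005,"dz":0.0148,"ax":-0.07,"ay":0,"az":0},{"dx":0,"dy":0.0009,"dz":0.0198,"ax":-0.1,"ay":0,"az":0},{"dx":0,"dy":0.0015,"dz":0.0248,"ax":-0.12,"ay":0,"az":0},{"dx":0,"dy":0.0021,"dz":0.0297,"ax":-0.15,"ay":0,"az":0},{"dx":0,"dy":0.0029,"dz":0.0347,"ax":-0.17,"ay":0,"az":0},{"dx":0,"dy":0.0038,"dz":0.0396,"ax":-0.2,"ay":0,"az":0},{"dx":0,"dy":0.0049,"dz":0.0445,"ax":-0.22,"ay":0,"az":0},{"dx":0,"dy":0.006,"dz":0.0494,"ax":-0.24,"ay":0,"az":0},{"dx":0,"dy":0.0073,"dz":0.0542,"ax":-0.27,"ay":0,"az":0},{"dx":0,"dy":0.0086,"dz":0.059,"ax":-0.29,"ay":0,"az":0},{"dx":0,"dy":0.0101,"dz":0.0638,"ax":-0.31,"ay":0,"az":0},{"dx":0,"dy":0.0117,"dz":0.0685,"ax":-0.34,"ay":0,"az":0},{"dx":0,"dy":0.0135,"dz":0.0732,"ax":-0.36,"ay":0,"az":0},{"dx":0,"dy":0.0153,"dz":0.0779,"ax":-0.39,"ay":0,"az":0},{"dx":0,"dy":0.0172,"dz":0.0825,"ax":-0.41,"ay":0,"az":0},{"dx":0,"dy":0.0192,"dz":0.087,"ax":-0.43,"ay":0,"az":0},{"dx":0,"dy":0.0214,"dz":0.0915,"ax":-0.46,"ay":0,"az":0},{"dx":0,"dy":0.0236,"dz":0.096,"ax":-0.48,"ay":0,"az":0}]'; python3 st.py; python3 - <<'E'
from plan import *
s=robot.get_state(); M=rot(s['eef_rot']).as_matrix()
p0=s['tcp_pos'][:2]; yaw0=np.arctan2(M[1,2],M[0,2]); print(np.degrees(yaw0))
for k in range(180,256,5):
    X,a=arc(k); d=M.T@np.array([*(X-p0),0]); print(k,d.round(4)[1:],'ax',round(-(a-yaw0),2))
E
```

```text
t: 10.92
tcp_pos: [0.5794, -0.0839, 0.0453]
eef_rot: [0.688, 0.162, 0.688, -0.162]
wrist_force: [-0.3, 0.2, 0.8]
grip_width: 0.002
10.925 [ 0.5794 -0.0839  0.0453] 63.58 [ 0. -0. -1.] [-0.2   0.65  1.89 -0.    0.6  -1.31] [-0.27  0.21  0.79] 0.0019335397020647503
-26.421316806263977
180 [-0.0001  0.0006] ax -0.0
185 [-0.      0.0056] ax -0.02
190 [0.0002 0.0106] ax -0.05
195 [0.0005 0.0156] ax -0.06
200 [0.0008 0.0206] ax -0.06
205 [0.001  0.0256] ax -0.06
210 [0.0013 0.0306] ax -0.06
215 [0.0016 0.0356] ax -0.06
220 [0.0019 0.0406] ax -0.06
225 [0.0022 0.0455] ax -0.06
230 [0.0025 0.0505] ax -0.06
235 [0.0028 0.0555] ax -0.06
240 [0.0031 0.0605] ax -0.06
245 [0.0034 0.0655] ax -0.06
250 [0.0037 0.0705] ax -0.06
255 [0.004  0.0755] ax -0.06
```

Next I'll push bit 5 down, carry on until the fingers pass over its tip, then rise.

```bash
python3 -m inch '[{"dx":0,"dy":0,"dz":0.0056,"ax":-0.02,"ay":0,"az":0},{"dx":0,"dy":0.0002,"dz":0.0106,"ax":-0.05,"ay":0,"az":0},{"dx":0,"dy":0.0005,"dz":0.0156,"ax":-0.06,"ay":0,"az":0},{"dx":0,"dy":0.0008,"dz":0.0206,"ax":-0.06,"ay":0,"az":0},{"dx":0,"dy":0.001,"dz":0.0256,"ax":-0.06,"ay":0,"az":0},{"dx":0,"dy":0.0013,"dz":0.0306,"ax":-0.06,"ay":0,"az":0},{"dx":0,"dy":0.0016,"dz":0.0356,"ax":-0.06,"ay":0,"az":0},{"dx":0,"dy":0.0019,"dz":0.0406,"ax":-0.06,"ay":0,"az":0},{"dx":0,"dy":0.0022,"dz":0.0455,"ax":-0.06,"ay":0,"az":0},{"dx":0,"dy":0.0025,"dz":0.0505,"ax":-0.06,"ay":0,"az":0},{"dx":0,"dy":0.0028,"dz":0.0555,"ax":-0.06,"ay":0,"az":0},{"dx":0,"dy":0.0031,"dz":0.0605,"ax":-0.06,"ay":0,"az":0},{"dx":-0.01,"dy":0.0031,"dz":0.0605,"ax":-0.06,"ay":0,"az":0},{"dx":-0.05,"dy":0.0031,"dz":0.0605,"ax":-0.06,"ay":0,"az":0},{"dx":-0.1,"dy":0.0031,"dz":0.0605,"ax":-0.06,"ay":0,"az":0},{"dx":-0.15,"dy":0.0031,"dz":0.0605,"ax":-0.06,"ay":0,"az":0},{"dx":-0.15,"dy":0.0031,"dz":0.0605,"ax":-0.06,"ay":0,"az":0}]'; python3 st.py; python3 - <<'E'
from h import *
a=snap('side','s5.png')[170:350,190:440,::-1]; cv2.imwrite('pics/s5c.png',cv2.resize(a,None,fx=3,fy=3,interpolation=cv2.INTER_CUBIC))
a=snap('top','t5.png')[130:330,170:400,::-1]; cv2.imwrite('pics/t5c.png',cv2.resize(a,None,fx=3,fy=3,interpolation=cv2.INTER_CUBIC))
E
```

```text
t: 13.05
tcp_pos: [0.6367, -0.1084, 0.2003]
eef_rot: [0.695, 0.141, 0.69, -0.141]
wrist_force: [0.3, -0.0, 0.2]
grip_width: 0.001
13.05 [ 0.6367 -0.1084  0.2003] 66.92 [ 0.007 -0.002 -1.   ] [-0.22  0.51  1.65  0.    0.97 -1.38] [ 0.35 -0.03  0.22] 0.0006547970171442411
```

View pics/s5c.png

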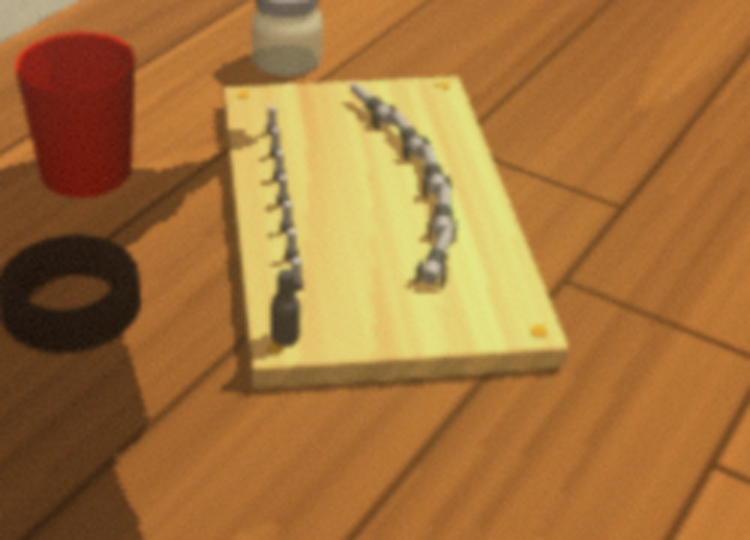

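View pics/t5c.png

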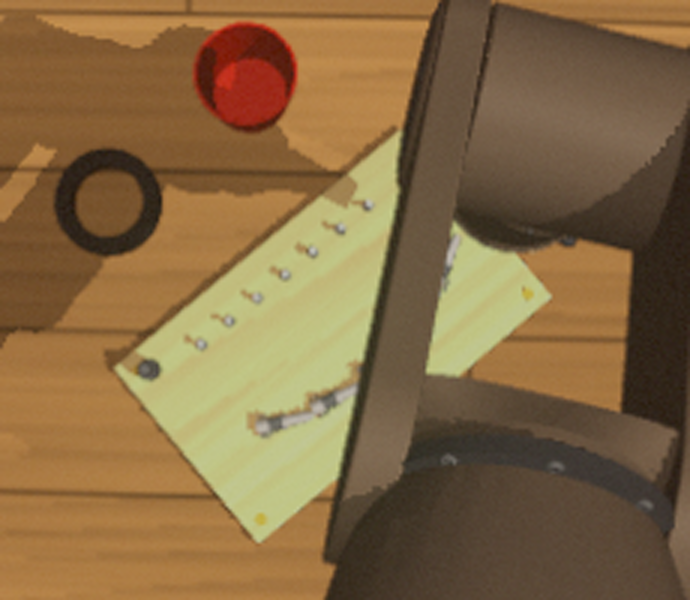

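```bash
python3 - <<'E'
from plan import *
im=cv2.imread('pics/s5.png')[185:275,290:350]; im=cv2.resize(im,None,fx=6,fy=6,interpolation=cv2.INTER_CUBIC)
TH=.048/.21
for k in range(5):
    th=(2-k)*TH; b=np.array([-.045+.21*(1-np.cos(th)),.21*np.sin(th)]); t=np.array([-np.sin(th),-np.cos(th)])
    for ang,col in((1.57,(0,0,255)),(1.4,(0,255,0)),(1.2,(255,0,0))):
        q=b+t*.042*np.sin(ang); u=proj('side',w(P,q,.027+.042*np.cos(ang)))
        print(k+1,ang,u.round(1)); cv2.circle(im,(int((u[0]-290+.5)*6),int((u[1]-185+.5)*6)),2,col,-1)
cv2.imwrite('pics/ov5.png',im)
E
```

```text
1 1.57 [339.1 247.3]
1 1.4 [339.3 244.6]
1 1.2 [339.3 241.9]
2 1.57 [337.9 232.9]
2 1.4 [338.1 230.2]
2 1.2 [338.3 227.6]
3 1.57 [331.6 219.9]
3 1.4 [331.9 217.3]
3 1.2 [332.3 214.7]
4 1.57 [321.3 208.8]
4 1.4 [321.6 206.2]
4 1.2 [322.1 203.7]
5 1.57 [307.7 199.7]
5 1.4 [308.  197.2]
5 1.2 [308.6 194.6]
```

View pics/ov5.png

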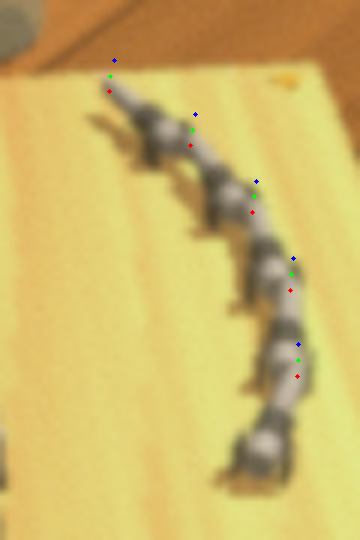

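```bash
python3 -c "
from cell import job; print(job.close_job())"
```

```text
the job is handed in; nothing more can be done
None
```

All five swivelling bits are folded down in order, from the nut-driver end to the far end, and I've handed the job in at about 13 s. I swept the shut fingertips once along the arc, about 16 mm above the board and in the direction the bits lean. The arm then rose to about 0.20 m at the tool centre point (TCP), clear of everything.

- **Flatness:** in the final side picture all five bits are down, each pointing at the next. Bit 5 was the only one I could read clearly, at about 1.45 rad. From the finger height I expect the others at about 1.47 rad, so they may stop roughly 6° short of fully flat. I did not make a second, lower pass.
- **Gentleness:** wrist force was about 1 N or less at each check during and after the sweep. These were readings at the end of each move, not a continuous record.
- **Bystanders:** the nut driver, cup and tape are unmoved in both final pictures. The jar is unmoved in the side picture; the arm hid it in the top one. The arm also hid bits 3 and 4 and part of bit 5 from the top camera, so the side picture alone confirms those.

My first move command was refused because of missing keys and moved nothing. Before the sweep I turned the gripper about 80° so its wide linkage would not reach the next bit early.

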